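Show the red spice tin to the pantry stock scanner

TASK

Pull the pantry drawer fully out to its stop and leave it open, then take the red spice tin out of it and hold it up to the stock scanner: lid uppermost, leaned and turned so that its barcode squarely faces the downward-looking scanner window, centred on the window and 12 cm straight out from it. Finish while still holding the tin there in the air, touching nothing else with it; leave the yellow and green tins standing in the drawer, and do not disturb the scanner, the cans or the jar.

Things in the scene. Friction and masses are not known exactly. Their poses are not given: they have to be found in the camera images.
- drawer (a joint): how far the drawer is out, m: 0 shut, 0.150 at its stop; slides with about 1.5 N friction, no spring, stays where it is left. It starts 0 to 20 mm out.
- drawer_handle (a point): middle of the drawer's dark steel bar handle: a level round bar 11 mm thick, 130 mm long, 45 mm (bar axis) in front of the drawer's white front panel and 104 mm above the table, so it can be pinched or hooked from above. x axis: into the cabinet (the drawer pulls out along -x); y axis: along the bar; z up.
- drawer_floor (a point): middle of the front edge of the drawer's inner floor, 20 mm above the table; x into the cabinet, z up. The drawer is 220 (x) by 306 (y) mm inside, walls 6 mm thick, 44 mm high above this floor at the sides and back; the front panel is 15 mm thick and its top edge is 127 mm above the table.
- cab: low white pantry cabinet standing on the table, fixed, 270 (x, front to back, drawer panel included) x 350 (y) x 140 (z) mm, drawer front towards the robot (-x). Origin: on the table at the middle of the front face; the cabinet lies from x = 0 to 0.27 m of its frame. Its drawer holds three tins in a row along y, about 98 mm apart, 60 to 75 mm behind the cabinet front, hidden until it is pulled out.
- red_tin: red rectangular spice tin with black lid, 34 (x) x 44 (y) x 90 (z) mm, about 0.12 kg, standing in the drawer. Origin: centre of its underside. z up through the lid; the front (-x) has a picture panel, with a round red spot on white; the back (+x) has the white barcode sticker. In the drawer the barcode faces into the cabinet, within 0.5 rad. The lid is the top 8 mm and 2 mm narrower all round. It may stand in any of the three places.
- red_tin_barcode (a point): centre of the barcode sticker on the red tin: on its +x face, 17 mm from the tin's axis and 35 mm above its underside; the sticker is 38 wide x 46 high mm, and ends 58 mm above the underside. Axes as the tin's.
- yellow_tin: yellow tin of the same shape and size as the red one, in the drawer; origin: centre of its underside. To stay standing in the drawer.
- green_tin: green tin of the same shape and size, in the drawer; origin: centre of its underside. To stay standing in the drawer.
- scanner_window (a point): centre of the stock scanner's black window (68 wide x 74 high mm, thin red line across) on the front of its grey head, 85 wide x 95 high x 45 deep mm, about 0.22 m above the table. The window looks out along this frame's -x axis; y is along the window's width, z along its height, upwards. The head is pitched to look downwards by 0.15 to 0.55 rad, a stiff hinge. A tin properly presented has its axes parallel to these, with its barcode centre at (-0.12, 0, 0) m in this frame.
- scanner: fixed stand of the scanner: black foot 120 mm across, aluminium post behind the head up to 240 mm. Origin on the table; the scanner faces -x of this body, turned towards the robot's side of the table.
- can_a: food can with green label, 74 mm diameter, 110 mm high, standing on the table to the left; origin: centre of its underside. Leave alone.
- can_b: second food can of the same kind and size; leave alone.
- jar: amber jar with red cap, 70 mm diameter, 120 mm high, on the table at the right; origin: centre of its underside. Leave alone.

How it is judged:
On the way, in this order (a step that is already met when the one before it is completed fails the run):
1. the drawer is pulled out to its stop, the red tin still in it (value of joint drawer above 0.144 m and height (world z) of red_tin below 0.04 m), for 0.2 s.
2. the red tin is lifted out of the drawer in the fingers (height (world z) of red_tin above 0.08 m and contact force between the fingers and red_tin above 1 N), for 0.2 s.
At the end, for the whole second after the job is handed in: Drawer at least 130 mm out; red tin held still in the air, right way up, touching only the fingers; barcode centre 95-145 mm out from the window, within 20 mm of its axis each way, facing it, axes within 0.2 rad; the other tins stand in the drawer (tilt < 0.2 rad) (all of step 2 and value of joint drawer above 0.13 m and x of red_tin_barcode in the frame of scanner_window between -0.145 and -0.095 m and y of red_tin_barcode in the frame of scanner_window between -0.02 and 0.02 m and z of red_tin_barcode in the frame of scanner_window between -0.02 and 0.02 m and angle between the x axis of red_tin and the x axis of scanner_window, either way round below 0.2 rad and angle between the z axis of red_tin and the z axis of scanner_window, either way round below 0.2 rad and x of scanner_window in the frame of red_tin above 0 m and angle between red_tin's own z axis and vertical below 1 rad and linear speed of red_tin below 0.03 m/s and contact force between red_tin and scanner below 0.1 N and contact force between red_tin and cab below 0.1 N and contact force between red_tin and yellow_tin below 0.1 N and contact force between red_tin and green_tin below 0.1 N and angle between each of yellow_tin, green_tin's own z axis and vertical below 0.2 rad and height (world z) of yellow_tin between 0.015 and 0.03 m and height (world z) of green_tin between 0.015 and 0.03 m and horizontal distance between each of yellow_tin, green_tin and drawer_floor below 0.25 m); the arm keeps its last pose, push and grip.
It fails at once if the yellow or green tin is tipped or lifted (angle between any of yellow_tin, green_tin's own z axis and vertical above 0.5 rad or height (world z) of any of yellow_tin, green_tin above 0.05 m).
It fails at once if the scanner's head is pushed out of its place (distance of scanner_window from where it was at the start of the episode above 0.008 m).
It fails at once if a can or the jar is displaced by more than 30 mm (distance of any of can_a, can_b, jar from where it was at the start of the episode above 0.03 m).
It also fails if it takes over 54 s, if anything falls off the work surface, if the arm or the gripper's body presses on something with over 40 N, if the wrist force passes 120 N, or if a joint passes its speed limit or range.

ROBOT

A 6-joint arm with a two-finger parallel gripper is mounted at the origin on the work surface. World frame = base frame: x ahead of the robot, y to its left, z up, the work surface at z = 0. Lengths are in m, angles in rad, forces in N, time in s.
With the tool pointing down it reaches from about 0.425 to 0.925 m from the base axis. Payload 12.5 kg.
Tool frame: the origin (TCP) lies at the centre of the arm's flange, where the gripper is bolted on; the fingertips stand arm.nose_length ahead of it and the grasp point (between the pads) lies 155 mm ahead of it (arm.nose_length is the distance from the TCP to the fingertips, in m); z points along the fingers, y is the line along which they close (so a half turn about z gives the same grasp; the last joint's range is limited). The gripper opens to 85 mm and grips with 20 to 120 N. Pads are 22 mm wide; open, the fingers measure 114 mm over their backs; the gripper's body (76 mm by 85 mm) begins 54 mm behind the grasp point. The pads swing forward as they close: fully open they stand 13 mm farther back than shut.
Start: joints at [1.004, 0.491, 1.559, -0, 1.092, -0.106], TCP at [0.278, 0.56, 0.405] pointing down, gripper open.
Joint ranges: [-3.1, 3.1], [-0.84, 2.19], [0.05, 2.79], [-1.13, 4.28], [0.06, 2.93], [-2.69, 2.69]. Speed limits (rad/s): [2.22, 2.22, 2.79, 3.14, 3.14, 3.14].

INTERFACE

Orientations are given as a unit quaternion [x, y, z, w].
In Python, from plant import sensors, imaging, arm gives the robot as it stands.
- The arm moves only by the tool servo_tool, never from a script. Its argument "steps" is a list of rows, each an object with "travel": the shift along the tool's x, y, z in cm, a list of three; "dr": the turn, a rotation vector about the tool's x, y, z in rad, a list of three; "jaw": the opening in per cent of the stroke, from 0 (shut) to 100 (fully open). In form: [{"travel": [tx, ty, tz], "dr": [rx, ry, rz], "jaw": jaw}, ...]. A call has 1 to 10 rows; each row shifts and turns the commanded pose from where the row before left it, along the tool's axes as they then stand; what a row does not reach is not made up. A row lasts 1/8 s, in which the tool goes at most 62.5 mm and 10.7 degrees, less where a joint would pass 70% of its speed; a pose out of reach is approached as far as the arm can. A call with a gripper value outside its range is refused whole. The fingers move at their own pace and stop on an object; "grip_force" is the grip in N (left out, the last holds). Time passes only in rows, so rows that do not move let the fingers close. It gives the time, the measured TCP pose, the force, the opening and the grip force at its end, in the units of the state.
- sensors.observe(): the state, without advancing time (a new reading comes with each control period).
- imaging.capture(name): name is "scene" or "top" or "wrist"; returns a dict with "color" (400x640x3 uint8, red, green, blue), "range_z" (400x640 float32, m along the optical axis (not along the pixel's ray), 0 where there is no reading), "vfov" (degrees; the focal length in pixels is half the picture's height over the tangent of half this angle, whatever the lens; pixels are square), "cx", "cy" (the principal point, pixels), "T" (4x4, takes a point from camera to world coordinates); the wrist camera has in their place "mount" (4x4, takes a point from camera to tool coordinates, whose origin is the TCP and whose axes are the flange's). Camera axes: x right, y up, looking along -z (the intrinsics and any distortion apply to the point x, -y, -z); pixel columns grow to the right and rows downward; lengths in m; the calibration is good to about 2 mm. The wrist camera is an equidistant fisheye: a pixel r from the principal point sees the ray r / f radians off the axis. A picture is of the moment at which its call begins: read the wrist's pose just before it.
- arm.close_job(): hands the job in; it is judged then, once.
Trained networks look in a picture, given as the dict that the camera call returned (one of the last four; its "shot" number tells which), for a name from the list of things; names that differ only in an ending like _2 or _b are one class to them, and where a whole thing is asked for, a point or a joint stands for the part that bears it (a point fixed in the world has none). Each returns a list of dicts, best first, with "p" (0 to 1); they miss things now and then, are a little off and sometimes report something else, mostly with a low value. They report only what shows in the picture. A call takes as long as a camera call.
- imaging.trace(label, picture): "pixels" (400x640 bool, what is visible of it) and "extent" ([left, top, width, height] in pixels, round what is visible of it).
The state is a dict: "clock": time; "qpos": joint angles; "qvel": joint speeds; "joint_torque": joint torques, N m; "position": TCP position; "ee_rot": TCP orientation; "wrist_force": force on the tool from outside, world axes, zero at the start; "torque": the same for the moment, N m; "opening": opening from 0.0 (shut) to 1.0 (fully open); "gripper_force": force on a finger pad.
Only numpy, scipy, OpenCV 4.12 (cv2) and the standard library are available. Lean on these libraries where they do the work, as an engineer would, in place of code of your own. Each camera call takes 0.05 s, during which the arm holds its last target. There are 200 camera calls.

## Working session

There is one attempt and no reset: what is moved stays moved. The work goes in short steps, Python scripts to look and compute and a tool call to move; the robot and the scene stay as the last step left them, time stands still between calls to the robot, and variables do not carry over. Pictures are saved under pics/ and viewed, at most 10 in all, crops included, and the job is handed in when it is done.

Besides the shell and the picture viewer there is one more tool, called after "Call:" as name(argument=value, ...), one argument or row to a line, values as JSON. servo_tool: Moves the arm, as the interface text tells. Its arguments: {"type":"object","properties":{"steps":{"type":"array"},"grip_force":{"type":"number"}},"required":["steps"]}

```bash
mkdir -p pics
cat > h.py <<'E'
import numpy as np, cv2
from scipy.spatial.transform import Rotation as R
from plant import sensors, imaging, arm
def pts(p, mask=None):
    h,w=p["range_z"].shape; f=h/2/np.tan(np.radians(p["vfov"])/2)
    v,u=np.mgrid[:h,:w]; z=p["range_z"]; m=(z>0)
    if mask is not None: m&=mask
    u=u[m];v=v[m];z=z[m]; x=(u-p["cx"])/f; y=(v-p["cy"])/f
    if "mount" in p:
        r=np.hypot(x,y)+1e-9; s=np.tan(r)/r; x=x*s; y=y*s
    return np.c_[x*z,-y*z,-z], np.c_[u,v]
def world(p,mask=None,s=None):
    P,uv=pts(p,mask)
    if "T" in p: T=p["T"]
    else:
        T=np.eye(4);T[:3,:3]=R.from_quat(s["ee_rot"]).as_matrix();T[:3,3]=s["position"];T=T@p["mount"]
    T=np.asarray(T)
    return P@T[:3,:3].T+T[:3,3], uv
def save(p,n): cv2.imwrite("pics/"+n+".png",p["color"][...,::-1])
E
python3 - <<'E'
from h import *
s=sensors.observe();print(s["clock"],s["position"],s["ee_rot"],s["opening"],arm.nose_length)
ims=[]
for n in ("scene","top"):
    p=imaging.capture(n);ims.append(p["color"]);print(n,p["vfov"],p["cx"],p["cy"],np.round(p["T"],3).tolist())
    for l in ("drawer_handle","cab","scanner","scanner_window","can_a","jar","red_tin"):
        for d in imaging.trace(l,p)[:2]:
            if d["p"]<.3: continue
            W,_=world(p,d["pixels"])
            print(l,round(d["p"],2),d["extent"],np.round(np.median(W,0),3),np.round(np.percentile(W,[2,98],axis=0),3).tolist())
cv2.imwrite("pics/a.png",cv2.resize(np.vstack(ims),(800*3//5,600))[...,::-1]) if 0 else None
for n,i in zip("st",ims): cv2.imwrite(f"pics/{n}0.png",i[...,::-1])
E
```

```text
0.0 [0.27786045 0.55979494 0.4041108 ] [ 2.28359310e-01  9.73576751e-01 -5.45165910e-04 -1.95049405e-04] 0.9985455838279329 0.1734
scene 51.98417534216808 317.7913680230282 202.9801241815906 [[0.427, -0.782, 0.455, 1.193], [0.904, 0.369, -0.215, -0.339], [0.0, 0.503, 0.864, 1.337], [0.0, 0.0, 0.0, 1.0]]
drawer_handle 0.75 [314.9, 180.9, 83.8, 61.4] [0.629 0.071 0.119] [[0.528, -0.085, 0.0], [0.652, 0.243, 0.139]]
cab 0.69 [314.0, 183.1, 141.1, 126.9] [0.777 0.054 0.139] [[0.62, -0.082, 0.019], [0.917, 0.268, 0.145]]
scanner 0.81 [211.2, 232.0, 55.3, 75.9] [ 0.68  -0.359  0.203] [[0.618, -0.409, 0.008], [0.744, -0.309, 0.274]]
scanner_window 0.66 [213.6, 232.6, 38.8, 40.6] [ 0.659 -0.362  0.254] [[0.609, -0.401, 0.192], [0.691, -0.32, 0.275]]
scanner_window 0.42 [389.2, 120.8, 25.0, 27.6] [0.39  0.407 0.091] [[0.346, 0.384, 0.009], [0.411, 0.449, 0.114]]
can_a 0.94 [389.6, 120.0, 21.7, 32.1] [0.39  0.407 0.092] [[0.348, 0.384, 0.012], [0.411, 0.445, 0.114]]
can_a 0.72 [410.6, 155.7, 25.1, 30.5] [0.576 0.383 0.093] [[0.532, 0.36, 0.003], [0.599, 0.431, 0.115]]
jar 0.55 [156.0, 228.4, 3
[... 417 characters left out ...]
0.138] [[0.597, -0.069, 0.016], [0.9, 0.269, 0.145]]
cab 0.52 [174.6, 188.7, 33.6, 26.2] [0.556 0.388 0.106] [[0.525, 0.365, 0.002], [0.591, 0.43, 0.114]]
scanner 0.75 [393.5, 138.4, 50.7, 45.1] [ 0.662 -0.344  0.224] [[0.614, -0.397, 0.007], [0.745, -0.303, 0.274]]
scanner_window 0.83 [411.4, 153.1, 32.7, 20.9] [ 0.641 -0.35   0.262] [[0.614, -0.394, 0.21], [0.683, -0.315, 0.275]]
can_a 0.87 [165.7, 246.7, 32.0, 24.0] [0.373 0.412 0.106] [[0.338, 0.388, -0.002], [0.406, 0.487, 0.115]]
can_a 0.62 [176.5, 188.1, 30.4, 25.0] [0.556 0.389 0.106] [[0.525, 0.365, 0.003], [0.59, 0.43, 0.114]]
jar 0.91 [457.3, 216.0, 28.7, 26.0] [ 0.463 -0.521  0.111] [[0.433, -0.563, -0.0], [0.499, -0.501, 0.123]]
```

View pics/t0.png

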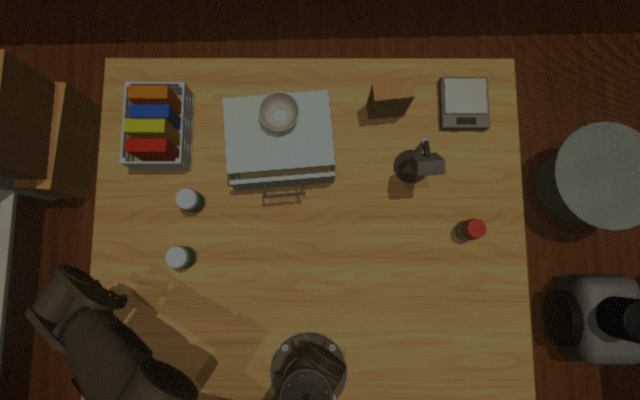

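View pics/s0.png

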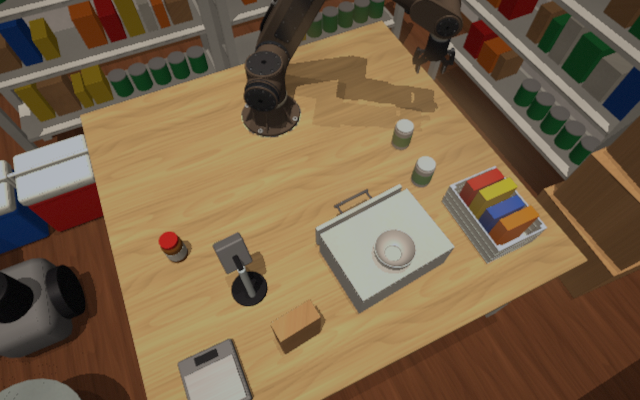

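The top view shows the cabinet at (225–333, 90–183) with its front slightly rotated, the handle bar at about (284,193), and the scanner head at (428,163) over its foot at (408,166). The scene view shows the same layout, plus a bowl on top of the cabinet.

Run:
```python
from h import *
p=imaging.capture("top")
W,uv=world(p)
m=(W[:,2]>.13)&(W[:,2]<.15)&(W[:,0]>.55)&(W[:,0]<.95)&(W[:,1]>-.12)&(W[:,1]<.32)
c,sz,a=cv2.minAreaRect(W[m,:2].astype(np.float32));print("cabtop",c,sz,a,W[m,2].mean())
print(np.round(cv2.boxPoints((c,sz,a)),3).tolist())
m=(W[:,2]>.118)&(W[:,2]<.131)&(W[:,0]>.5)&(W[:,0]<.75)&(W[:,1]>-.12)&(W[:,1]<.32)
c,sz,a=cv2.minAreaRect(W[m,:2].astype(np.float32));print("panel",c,sz,a)
m=(W[:,2]>.085)&(W[:,2]<.116)&(W[:,0]>.48)&(W[:,0]<.68)&(W[:,1]>-.05)&(W[:,1]<.25)
H=W[m];print("handle",len(H),np.round(np.c_[H,uv[m]][::5],3).tolist())
p2=imaging.capture("scene")
for q in (p,p2):
  for l in ("scanner",):
    d=imaging.trace(l,q)[0];W,_=world(q,d["pixels"])
    top=W[W[:,2]>.17]; foot=W[(W[:,2]<.03)&(W[:,2]>.003)]
    print(l,len(top),np.round(np.r_[foot.min(0),foot.max(0)],3))
    # RANSAC planes
    rng=np.random.default_rng(0);P=top
    for k in range(3):
        best=None
        for _ in range(500):
            t=P[rng.choice(len(P),3,False)];n=np.cross(t[1]-t[0],t[2]-t[0]);
            if np.linalg.norm(n)<1e-5: continue
            n/=np.linalg.norm(n);i=abs((P-t[0])@n)<.003
            if best is None or i.sum()>best.sum(): best=i
        Q=P[best];c=Q.mean(0);n=np.linalg.svd(Q-c)[2][2];n*=np.sign(n[2])
        print("plane",best.sum(),np.round(c,3),np.round(n,3));P=P[~best]
        if len(P)<30: break
```

```text
cabtop (0.7627821564674377, 0.10085918754339218) (0.2915036976337433, 0.3501504361629486) 4.9624409675598145 0.1394847815941054
[[0.6019999980926514, 0.2630000114440918], [0.6330000162124634, -0.0860000029206276], [0.9229999780654907, -0.061000000685453415], [0.8930000066757202, 0.2879999876022339]]
panel (0.6722840070724487, 0.09336037933826447) (0.10911785066127777, 0.34497877955436707) 5.075002193450928
handle 360 [[0.629, -0.024, 0.113, 316.0, 178.0], [0.629, -0.04, 0.113, 321.0, 178.0], [0.625, 0.022, 0.115, 302.0, 179.0], [0.627, -0.001, 0.106, 309.0, 179.0], [0.627, -0.017, 0.104, 314.0, 179.0], [0.629, -0.033, 0.095, 319.0, 179.0], [0.622, 0.055, 0.113, 292.0, 180.0], [0.623, 0.038, 0.11, 297.0, 180.0], [0.625, 0.023, 0.1, 302.0, 180.0], [0.626, 0.006, 0.092, 307.0, 180.0], [0.627, -0.013, 0.089, 313.0, 180.0], [0.619, 0.084, 0.111, 283.0, 181.0], [0.621, 0.068, 0.102, 288.0, 181.0], [0.623, 0.053, 0.092, 293.0, 181.0], [0.624, 0.033, 0.086, 299.0, 181.0], [0.615, 0.123, 0.115, 271.0, 182.0], [0.618, 0.108, 0.101, 276.0, 182.0], [0.619, 0.092, 0.096, 281.0, 182.0], [0.62, 0.0
[... 1694 characters left out ...]
96.0], [0.57, 0.084, 0.107, 283.0, 196.0], [0.571, 0.068, 0.101, 288.0, 196.0], [0.566, 0.148, 0.113, 263.0, 197.0], [0.567, 0.132, 0.109, 268.0, 197.0], [0.567, 0.116, 0.107, 273.0, 197.0], [0.567, 0.1, 0.106, 278.0, 197.0], [0.563, 0.145, 0.109, 264.0, 198.0]]
scanner 835 [ 0.629 -0.461  0.003  0.751 -0.294  0.029]
plane 310 [ 0.631 -0.358  0.265] [-0.464 -0.039  0.885]
plane 220 [ 0.668 -0.352  0.239] [0.868 0.087 0.489]
plane 89 [ 0.682 -0.351  0.246] [0.166 0.103 0.981]
scanner 1108 [ 0.56  -0.42   0.003  0.751 -0.299  0.029]
plane 589 [ 0.668 -0.36   0.24 ] [0.87  0.077 0.488]
plane 216 [ 0.63  -0.363  0.266] [-0.5   -0.04   0.865]
plane 94 [ 0.694 -0.357  0.246] [ 0.159 -0.12   0.98 ]
```

Call:
servo_tool(
  steps=[
    {"travel": [0, 0, 0], "dr": [0, 0, 0.171], "jaw": 45},
    {"travel": [0, 0, 0], "dr": [0, 0, 0.171], "jaw": 45},
    {"travel": [0, 0, 0], "dr": [0, 0, 0.171], "jaw": 45},
    {"travel": [0, 0, 0], "dr": [0, 0, 0.171], "jaw": 45},
    {"travel": [0, 0, 0], "dr": [0, 0, 0.171], "jaw": 45},
    {"travel": [0, 0, 0], "dr": [0, 0, 0.171], "jaw": 45},
    {"travel": [0, 0, 0], "dr": [0, 0, 0], "jaw": 45},
  ],
)

```text
clock: 1.88
position: [0.2779, 0.5598, 0.4047]
ee_rot: [0.676, 0.737, 0.0, -0.0]
wrist_force: [-0.5, -0.4, 0.5]
opening: 0.447
gripper_force: 0.0
```

```bash
cat >> h.py <<'E'
def delta(pos,X=None,Z=None,q=None):
    "tool-frame travel (cm) and rotvec to target pos and optional axes tool x, tool z; travel given before turning and after"
    s=sensors.observe();A=R.from_quat(s["ee_rot"]);d=(np.array(pos)-s["position"])*100
    print("now",round(s["clock"],2),np.round(s["position"],4),"q",np.round(s["qpos"],2),"F",np.round(s["wrist_force"],1),"open",round(s["opening"],3),"gf",round(float(np.max(s["gripper_force"])),1))
    print("travel before turn",np.round(A.inv().apply(d),2))
    if X is not None:
        Z=np.array(Z)/np.linalg.norm(Z);X=np.array(X)-np.dot(X,Z)*Z;X/=np.linalg.norm(X)
        B=R.from_matrix(np.c_[X,np.cross(Z,X),Z])
        print("rotvec",np.round((A.inv()*B).as_rotvec(),3),"travel after turn",np.round(B.inv().apply(d),2))
    print("tool axes",np.round(A.as_matrix().T,3).tolist())
E
python3 -c "
from h import *
delta([.572,.087,.32],[.087,-.996,0],[0,0,-1])"
```

```text
now 1.88 [0.2779 0.5598 0.4047] q [1.   0.49 1.56 0.   1.09 0.92] F [-0.5 -0.4  0.5] open 0.447 gf 0.0
travel before turn [-49.61  25.28   8.47]
rotvec [-0.   -0.    3.14] travel after turn [ 49.66 -25.18   8.47]
tool axes [[-0.085, 0.996, 0.0], [0.996, 0.085, 0.0], [0.0, 0.0, -1.0]]
```

Call:
servo_tool(
  steps=[
    {"travel": [-4.96, 2.53, 0.85], "dr": [0, 0, 0], "jaw": 45},
    {"travel": [-4.96, 2.53, 0.85], "dr": [0, 0, 0], "jaw": 45},
    {"travel": [-4.96, 2.53, 0.85], "dr": [0, 0, 0], "jaw": 45},
    {"travel": [-4.96, 2.53, 0.85], "dr": [0, 0, 0], "jaw": 45},
    {"travel": [-4.96, 2.53, 0.85], "dr": [0, 0, 0], "jaw": 45},
    {"travel": [-4.96, 2.53, 0.85], "dr": [0, 0, 0], "jaw": 45},
    {"travel": [-4.96, 2.53, 0.85], "dr": [0, 0, 0], "jaw": 45},
    {"travel": [-4.96, 2.53, 0.85], "dr": [0, 0, 0], "jaw": 45},
    {"travel": [-4.96, 2.53, 0.85], "dr": [0, 0, 0], "jaw": 45},
    {"travel": [-4.96, 2.53, 0.85], "dr": [0, 0, 0], "jaw": 45},
  ],
)

```text
clock: 3.12
position: [0.5725, 0.0851, 0.3196]
ee_rot: [0.675, 0.738, 0.0, 0.0]
wrist_force: [0.1, -0.2, 0.7]
opening: 0.448
gripper_force: 0.0
```

Call:
servo_tool(
  steps=[
    {"travel": [0, 0, 0], "dr": [0, 0, 0], "jaw": 45},
    {"travel": [0, 0, 0], "dr": [0, 0, 0], "jaw": 45},
  ],
)

```text
clock: 3.38
position: [0.5714, 0.0869, 0.3196]
ee_rot: [0.676, 0.737, -0.0, -0.0]
wrist_force: [0.1, 1.2, 0.0]
opening: 0.449
gripper_force: 0.0
```

Run:
```python
from h import *
delta([.572,.087,.259])
s=sensors.observe();p=imaging.capture("wrist");save(p,"w1");print(np.round(p["mount"],3).tolist(),p["vfov"])
for d in imaging.trace("drawer_handle",p)[:2]:
    W,_=world(p,d["pixels"],s);print(d["p"],d["extent"],np.round(np.percentile(W,[2,50,98],axis=0),3).tolist())
W,uv=world(p,None,s)
m=(W[:,2]>.095)&(W[:,2]<.116)&(abs(W[:,0]-.57)<.025)&(abs(W[:,1]-.087)<.05)
H=W[m];print(len(H),np.polyfit(H[:,1],H[:,0],1),np.round(np.percentile(H,[2,50,98],axis=0),3).tolist())
```

```text
now 3.38 [0.5714 0.0869 0.3196] q [ 0.04  0.52  1.77  0.    0.85 -0.05] F [0.1 1.2 0. ] open 0.449 gf 0.0
travel before turn [0.   0.06 6.06]
tool axes [[-0.086, 0.996, 0.0], [0.996, 0.086, -0.0], [-0.0, 0.0, -1.0]]
[[-0.0, 0.952, 0.307, 0.079], [1.0, 0.0, -0.0, 0.0], [-0.0, 0.307, -0.952, 0.029], [0.0, 0.0, 0.0, 1.0]] 65.70646984690485
0.76 [317.9, 1.8, 157.6, 349.5] [[0.57, 0.003, 0.02], [0.619, 0.14, 0.107], [0.705, 0.244, 0.13]]
2482 [-0.08287894  0.58245961] [[0.567, 0.04, 0.107], [0.575, 0.094, 0.11], [0.583, 0.135, 0.112]]
```

View pics/w1.png

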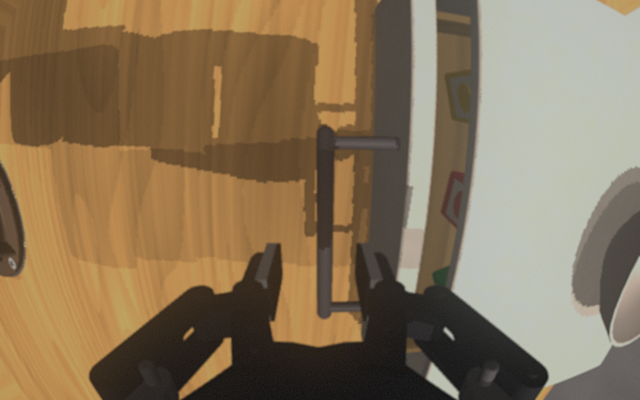

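The wrist view shows the bar at column 325, between the open fingers. Through the gap the tins stand in the order yellow, red (middle), green. Next I descend and pinch the bar.

Call:
servo_tool(
  steps=[
    {"travel": [0, 0.3, 2], "dr": [0, 0, 0], "jaw": 45},
    {"travel": [0, 0, 2], "dr": [0, 0, 0], "jaw": 45},
    {"travel": [0, 0, 2], "dr": [0, 0, 0], "jaw": 45},
    {"travel": [0, 0, 0], "dr": [0, 0, 0], "jaw": 0},
    {"travel": [0, 0, 0], "dr": [0, 0, 0], "jaw": 0},
    {"travel": [0, 0, 0], "dr": [0, 0, 0], "jaw": 0},
    {"travel": [0, 0, 0], "dr": [0, 0, 0], "jaw": 0},
    {"travel": [0, 0, 0], "dr": [0, 0, 0], "jaw": 0},
  ],
  grip_force=40,
)

```text
clock: 4.47
position: [0.5745, 0.0877, 0.2603]
ee_rot: [0.677, 0.736, 0.001, -0.0]
wrist_force: [0.0, 6.2, -4.5]
opening: 0.114
gripper_force: 39.1
```

Call:
servo_tool(
  steps=[
    {"travel": [0, -1, 0], "dr": [0, 0, 0], "jaw": 0},
    {"travel": [0, -1.5, 0], "dr": [0, 0, 0], "jaw": 0},
    {"travel": [0, -1.5, 0], "dr": [0, 0, 0], "jaw": 0},
    {"travel": [0, -1.5, 0], "dr": [0, 0, 0], "jaw": 0},
    {"travel": [0, -1.5, 0], "dr": [0, 0, 0], "jaw": 0},
    {"travel": [0, -1.5, 0], "dr": [0, 0, 0], "jaw": 0},
    {"travel": [0, -1.5, 0], "dr": [0, 0, 0], "jaw": 0},
    {"travel": [0, -1.5, 0], "dr": [0, 0, 0], "jaw": 0},
    {"travel": [0, -0.8, 0], "dr": [0, 0, 0], "jaw": 0},
    {"travel": [0, 0, 0], "dr": [0, 0, 0], "jaw": 0},
  ],
)

```text
clock: 5.72
position: [0.4514, 0.0771, 0.2603]
ee_rot: [0.677, 0.736, 0.0, -0.0]
wrist_force: [-3.1, 6.2, -4.1]
opening: 0.112
gripper_force: 39.6
```

Pulled 123.5 mm. Now I creep to the stop while watching the force.

Call:
servo_tool(
  steps=[
    {"travel": [0, -0.5, 0], "dr": [0, 0, 0], "jaw": 0},
    {"travel": [0, -0.3, 0], "dr": [0, 0, 0], "jaw": 0},
    {"travel": [0, 0, 0], "dr": [0, 0, 0], "jaw": 0},
  ],
)

```text
clock: 6.1
position: [0.4443, 0.0765, 0.2602]
ee_rot: [0.677, 0.736, 0.001, 0.001]
wrist_force: [1.9, 7.0, -6.1]
opening: 0.112
gripper_force: 39.7
```

Call:
servo_tool(
  steps=[
    {"travel": [0, -0.4, 0], "dr": [0, 0, 0], "jaw": 0},
    {"travel": [0, 0, 0], "dr": [0, 0, 0], "jaw": 0},
  ],
)

```text
clock: 6.35
position: [0.4428, 0.0763, 0.2604]
ee_rot: [0.677, 0.736, 0.004, 0.003]
wrist_force: [19.9, 12.4, -21.8]
opening: 0.113
gripper_force: 39.3
```

Call:
servo_tool(
  steps=[
    {"travel": [0, -0.4, 0], "dr": [0, 0, 0], "jaw": 0},
    {"travel": [0, 0, 0], "dr": [0, 0, 0], "jaw": 0},
  ],
)

```text
clock: 6.6
position: [0.4413, 0.0761, 0.2606]
ee_rot: [0.677, 0.736, 0.007, 0.006]
wrist_force: [36.8, 17.2, -37.3]
opening: 0.108
gripper_force: 39.1
```

The rising force shows the drawer is at its stop. I relax, let go and rise.

Call:
servo_tool(
  steps=[
    {"travel": [0, 0.6, 0], "dr": [0, 0, 0], "jaw": 0},
    {"travel": [0, 0, 0], "dr": [0, 0, 0], "jaw": 45},
    {"travel": [0, 0, 0], "dr": [0, 0, 0], "jaw": 45},
    {"travel": [0, 0, 0], "dr": [0, 0, 0], "jaw": 45},
    {"travel": [0, 0, -2.5], "dr": [0, 0, 0], "jaw": 45},
    {"travel": [0, 0, -5], "dr": [0, 0, 0], "jaw": 45},
    {"travel": [0, 0, -5], "dr": [0, 0, 0], "jaw": 45},
    {"travel": [0, 0, -3], "dr": [0, 0, 0], "jaw": 45},
    {"travel": [0, 0, 0], "dr": [0, 0, 0], "jaw": 45},
  ],
)

```text
clock: 7.72
position: [0.4418, 0.0758, 0.4167]
ee_rot: [0.677, 0.736, 0.002, 0.002]
wrist_force: [-1.2, 1.4, 0.0]
opening: 0.448
gripper_force: 0.0
```

Run:
```python
from h import *
s=sensors.observe()
delta([.55,.087,.42])
p=imaging.capture("wrist");save(p,"w2");t=imaging.capture("top")
for q in (p,t):
  for l in ("red_tin","yellow_tin","green_tin","drawer_handle"):
   for d in imaging.trace(l,q)[:1]:
    W,_=world(q,d["pixels"],s);print(l,round(d["p"],2),d["extent"],np.round(np.percentile(W,[2,50,98],axis=0),3).tolist())
    L=W[W[:,2]>.1].astype(np.float32)
    if len(L)>10: print("   lid",len(L),cv2.minAreaRect(L[:,:2]),np.median(L[:,2]))
```

```text
now 7.72 [0.4418 0.0758 0.4167] q [ 0.02  0.22  1.96 -0.    0.96 -0.06] F [-1.2  1.4  0. ] open 0.448 gf 0.0
travel before turn [ 0.2  10.88 -0.28]
tool axes [[-0.084, 0.996, -0.0], [0.996, 0.084, 0.004], [0.004, 0.0, -1.0]]
red_tin 0.75 [411.3, 148.4, 59.3, 62.8] [[0.56, 0.065, 0.026], [0.564, 0.089, 0.102], [0.591, 0.106, 0.113]]Traceback (most recent call last):
  File "<stdin>", line 10, in <module>
cv2.error: OpenCV(4.12.0) /io/opencv/modules/imgproc/src/convhull.cpp:143: error: (-215:Assertion failed) total >= 0 && (depth == CV_32F || depth == CV_32S) in function 'convexHull'
```

View pics/w2.png

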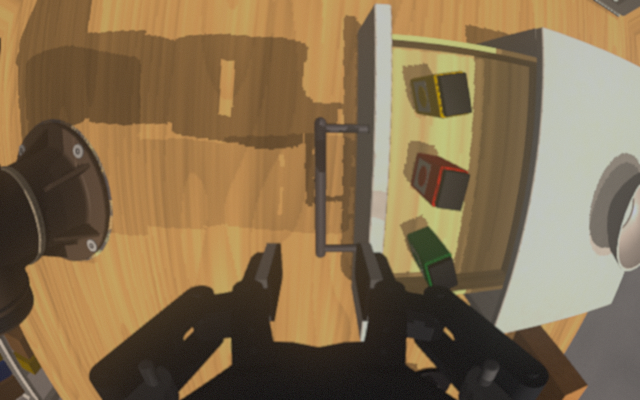

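The drawer is open, with yellow at (442,92), red at (440,180) and rotated, and green at (432,258). I'll measure the lids.

Run:
```python
from h import *
s=sensors.observe()
p=imaging.capture("wrist");t=imaging.capture("top")
for q in (p,t):
  W,_=world(q,None,s)
  m=(W[:,2]>.1)&(W[:,2]<.12)&(W[:,0]>.51)&(W[:,0]<.63)&(W[:,1]>-.045)&(W[:,1]<.22)
  L=W[m]
  for y0 in (-.015,.085,.18):
    K=np.ascontiguousarray(L[abs(L[:,1]-y0)<.042][:,:2],dtype=np.float32)
    if len(K)>10: print(y0,len(K),cv2.minAreaRect(K),np.median(K,0))
```

```text
-0.015 846 ((0.5906895995140076, -0.014184454455971718), (0.03364810347557068, 0.04253947734832764), 25.124195098876953) [ 0.58792615 -0.00793651]
0.085 1350 ((0.5763142108917236, 0.08457312732934952), (0.04347189888358116, 0.032117072492837906), 86.3048095703125) [0.57350564 0.08616494]
0.18 1503 ((0.5631228089332581, 0.1778072714805603), (0.032965827733278275, 0.04431037977337837), 17.626277923583984) [0.56031764 0.17799762]
-0.015 123 ((0.5600563883781433, -0.02740701287984848), (0.09739748388528824, 0.04103562980890274), 26.145061492919922) [ 0.58920056 -0.01389773]
0.085 127 ((0.5744809508323669, 0.0858963280916214), (0.042598895728588104, 0.03274237737059593), 88.8177261352539) [0.5746018  0.08624727]
0.18 128 ((0.5610120892524719, 0.1803293526172638), (0.033799223601818085, 0.04283297434449196), 22.026256561279297) [0.56026304 0.18055998]
```

Call:
servo_tool(
  steps=[
    {"travel": [0, 2.3, 0], "dr": [0, 0, 0], "jaw": 90},
    {"travel": [0, 5.0, 0], "dr": [0, 0, 0], "jaw": 90},
    {"travel": [0, 5.0, 0], "dr": [0, 0, 0], "jaw": 90},
    {"travel": [0, 0, 0], "dr": [0, 0, 0.18], "jaw": 90},
    {"travel": [0, 0, 0], "dr": [0, 0, 0.18], "jaw": 90},
    {"travel": [0, 0, 0], "dr": [0, 0, 0.18], "jaw": 90},
    {"travel": [0, 0, 0], "dr": [0, 0, 0.18], "jaw": 90},
    {"travel": [0, 0, 0], "dr": [0, 0, 0.18], "jaw": 90},
    {"travel": [0, 0, 0], "dr": [0, 0, 0.18], "jaw": 90},
    {"travel": [0, 0, 0], "dr": [0, 0, 0.18], "jaw": 90},
  ],
)

```text
clock: 9.22
position: [0.5648, 0.0862, 0.4135]
ee_rot: [0.981, 0.193, -0.001, -0.0]
wrist_force: [0.2, 0.4, -0.1]
opening: 0.898
gripper_force: 0.0
```

Run:
```python
from h import *
delta([.57,.087,.36])
s=sensors.observe()
p=imaging.capture("wrist");save(p,"w3")
W,_=world(p,None,s)
m=(W[:,2]>.1)&(W[:,2]<.12)&(W[:,0]>.51)&(W[:,0]<.63)&(W[:,1]>-.045)&(W[:,1]<.22)
L=W[m]
for y0 in (-.015,.085,.18):
    K=np.ascontiguousarray(L[abs(L[:,1]-y0)<.042][:,:2],dtype=np.float32)
    if len(K)>10: print(y0,len(K),cv2.minAreaRect(K),np.median(K,0))
```

```text
now 9.22 [0.5648 0.0862 0.4135] q [0.04 0.41 1.68 0.   1.06 1.22] F [ 0.2  0.4 -0.1] open 0.898 gf 0.0
travel before turn [0.52 0.13 5.35]
tool axes [[0.925, 0.379, -0.002], [0.379, -0.925, -0.001], [-0.002, 0.0, -1.0]]
-0.015 1700 ((0.5612537264823914, -0.007657960057258606), (0.049404703080654144, 0.11315613985061646), 79.45326232910156) [ 0.5898181  -0.00889655]
0.085 1635 ((0.5784769058227539, 0.08410832285881042), (0.0443701297044754, 0.03442636504769325), 86.4458236694336) [0.58047855 0.08543283]
0.18 1572 ((0.564769983291626, 0.17777103185653687), (0.034218236804008484, 0.04259978607296944), 19.0396671295166) [0.567242  0.1763781]
```

View pics/w3.png

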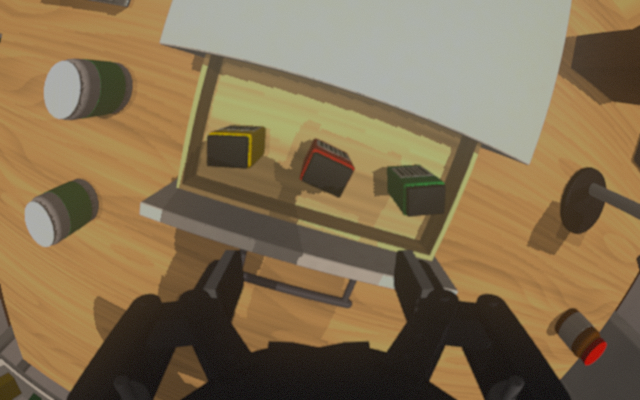

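The view shows red in the middle at (327,168), with the neighbours clear of where the fingers will go. Red's yaw is about -0.05 and its centre about (0.577, 0.0845).

```bash
python3 -c "
from h import *
delta([.577,.0845,.34],[1,-.05,0],[0,0,-1])"
```

```text
now 9.28 [0.5648 0.0862 0.4135] q [0.04 0.41 1.68 0.   1.06 1.23] F [-0.3 -0.2 -0.6] open 0.898 gf 0.0
travel before turn [1.09 0.62 7.35]
rotvec [-0.     0.002  0.43 ] travel after turn [1.23 0.11 7.35]
tool axes [[0.929, 0.371, -0.002], [0.371, -0.929, -0.001], [-0.002, 0.0, -1.0]]
```

Call:
servo_tool(
  steps=[
    {"travel": [0, 0, 0], "dr": [0, 0, 0.144], "jaw": 80},
    {"travel": [0, 0, 0], "dr": [0, 0, 0.143], "jaw": 80},
    {"travel": [0, 0, 0], "dr": [0, 0, 0.143], "jaw": 80},
    {"travel": [1.23, 0.11, 3.4], "dr": [0, 0, 0], "jaw": 80},
    {"travel": [0, 0, 3.9], "dr": [0, 0, 0], "jaw": 80},
    {"travel": [0, 0, 0], "dr": [0, 0, 0], "jaw": 80},
  ],
)

```text
clock: 10.02
position: [0.5766, 0.0846, 0.3388]
ee_rot: [1.0, -0.017, -0.003, 0.0]
wrist_force: [0.4, 0.4, 1.8]
opening: 0.8
gripper_force: 0.0
```

Run:
```python
from h import *
delta([.577,.0845,.238],[1,-.05,0],[0,0,-1])
s=sensors.observe()
p=imaging.capture("wrist");save(p,"w4")
W,_=world(p,None,s)
m=(W[:,2]>.104)&(W[:,2]<.118)&(W[:,0]>.54)&(W[:,0]<.61)&(abs(W[:,1]-.085)<.035)
K=np.ascontiguousarray(W[m][:,:2],dtype=np.float32)
print(len(K),cv2.minAreaRect(K),np.median(K,0),np.percentile(K,[1,99],axis=0))
```

```text
now 10.03 [0.5766 0.0846 0.3388] q [0.03 0.51 1.74 0.   0.91 1.64] F [0.4 0.4 1.8] open 0.8 gf 0.0
travel before turn [1.000e-01 1.000e-02 1.008e+01]
rotvec [0.    0.006 0.017] travel after turn [4.000e-02 1.000e-02 1.008e+01]
tool axes [[0.999, -0.033, -0.006], [-0.033, -0.999, 0.0], [-0.006, -0.0, -1.0]]
2404 ((0.5791859030723572, 0.0834534615278244), (0.04177473857998848, 0.03171446919441223), 86.32767486572266) [0.5802446  0.08386178] [[0.56434866 0.06448821]
 [0.59389422 0.10302269]]
```

View pics/w4.png

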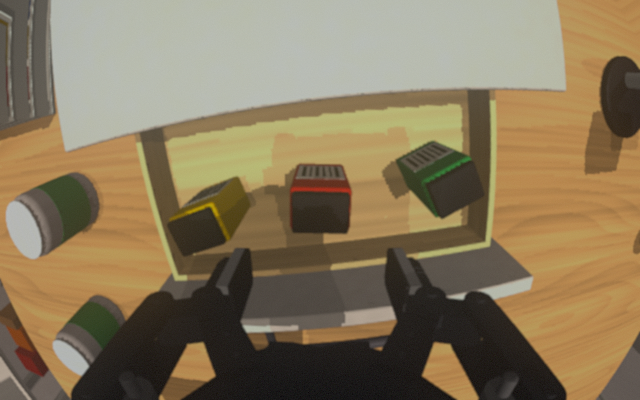

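Red's lid sits at (320,212), centred between the fingers and square to them. I descend and grip.

Call:
servo_tool(
  steps=[
    {"travel": [0.25, 0.05, 2.5], "dr": [0, 0, 0.025], "jaw": 80},
    {"travel": [0, 0, 2.5], "dr": [0, 0, 0], "jaw": 80},
    {"travel": [0, 0, 2.5], "dr": [0, 0, 0], "jaw": 80},
    {"travel": [0, 0, 2.5], "dr": [0, 0, 0], "jaw": 80},
    {"travel": [0, 0, 0], "dr": [0, 0, 0], "jaw": 60},
    {"travel": [0, 0, 0], "dr": [0, 0, 0], "jaw": 20},
    {"travel": [0, 0, 0], "dr": [0, 0, 0], "jaw": 20},
    {"travel": [0, 0, 0], "dr": [0, 0, 0], "jaw": 20},
    {"travel": [0, 0, 0], "dr": [0, 0, 0], "jaw": 20},
  ],
  grip_force=30,
)

```text
clock: 11.2
position: [0.5796, 0.0841, 0.2429]
ee_rot: [1.0, -0.03, 0.001, -0.0]
wrist_force: [-0.3, 0.4, 7.2]
opening: 0.511
gripper_force: 36.6
```

Call:
servo_tool(
  steps=[
    {"travel": [0, 0, -2.0], "dr": [0, 0, 0], "jaw": 20},
    {"travel": [0, 0, -3.0], "dr": [0, 0, 0], "jaw": 20},
    {"travel": [0, 0, -4.0], "dr": [0, 0, 0], "jaw": 20},
    {"travel": [0, 0, -4.0], "dr": [0, 0, 0], "jaw": 20},
    {"travel": [0, 0, -4.0], "dr": [0, 0, 0], "jaw": 20},
    {"travel": [0, 0, -2.0], "dr": [0, 0, 0], "jaw": 20},
    {"travel": [0, 0, 0], "dr": [0, 0, 0], "jaw": 20},
    {"travel": [0, 0, 0], "dr": [0, 0, 0], "jaw": 20},
  ],
)

```text
clock: 12.2
position: [0.5791, 0.0841, 0.4307]
ee_rot: [1.0, -0.03, -0.001, 0.0]
wrist_force: [-0.7, -0.7, -1.6]
opening: 0.507
gripper_force: 35.7
```

Run:
```python
from h import *
delta([.57,.087,.36])
s=sensors.observe()
p=imaging.capture("wrist");save(p,"w5")
t=imaging.capture("scene")
# scanner head: back plane & extents, using scene view
d=imaging.trace("scanner",t)[0];W,_=world(t,d["pixels"])
for ax,z in ((np.array([.87,.08,.488]),0),):
    ax=ax/np.linalg.norm(ax);c=np.array([.668,-.36,.24]);i=abs((W-c)@ax)<.004;Q=W[i]
    Q=Q[(abs(Q[:,2]-.24)<.06)];c=Q.mean(0);n=np.linalg.svd(Q-c)[2][2];n*=np.sign(n[0]);print(len(Q),c,n)
    y=np.cross([0,0,1],n);y/=np.linalg.norm(y);z=np.cross(n,y)
    B=np.c_[y,z];k=Q@B;print("y range",np.percentile(k[:,0],[1,99]),"z range",np.percentile(k[:,1],[1,99]),"off",c@n,"y",y,"z",z)
    r=cv2.minAreaRect(k.astype(np.float32));print(r)
    cc=y*r[0][0]+z*r[0][1]+n*(c@n);print("back centre",cc,"window",cc-.045*n)
    f=[W[abs((W-cc)@z-.0475)<.006]][0];print("top",len(f),np.percentile((f-cc)@n,[2,98]),np.percentile((f-cc)@y,[2,98]))
```

```text
now 12.2 [0.5791 0.0841 0.4307] q [0.03 0.41 1.63 0.   1.11 1.66] F [-0.7 -0.7 -1.6] open 0.507 gf 35.7
travel before turn [-0.92 -0.24  7.07]
tool axes [[0.998, -0.06, -0.001], [-0.06, -0.998, 0.0], [-0.001, 0.0, -1.0]]
672 [ 0.66783381 -0.35992362  0.24019679] [0.86915936 0.07220142 0.48923304]
y range [-0.45405905 -0.37246539] z range [-0.15160973 -0.05962384] off 0.6719792134594694 y [-0.08278525  0.99656741  0.        ] z [-0.4875537  -0.04050128  0.8721531 ]
((-0.4135606288909912, -0.10519486665725708), (0.08406372368335724, 0.0970979779958725), 0.5890142321586609)
back centre [ 0.66958189 -0.35936267  0.2370084 ] window [ 0.63046972 -0.36261173  0.21499291]
top 252 [-0.04072573  0.0026123 ] [-0.03910241  0.03932239]
```

View pics/w5.png

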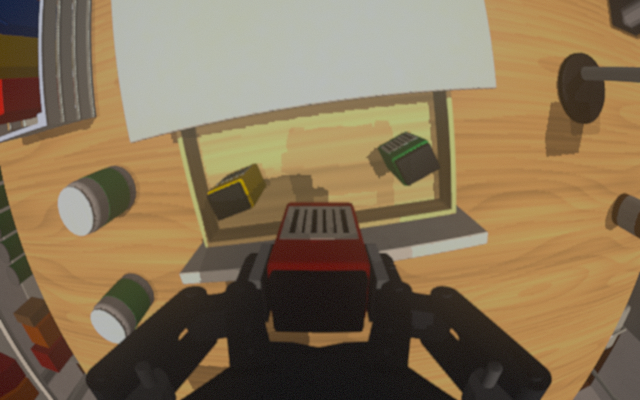

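The tin is held with its barcode facing +x, and both other tins are still standing. I measure the tin in the hand, then transfer.

```bash
cat > tgt.py <<'E'
from h import *
n=np.array([.8695,.0735,.4885]);n/=np.linalg.norm(n)
y=np.cross([0,0,1],n);y/=np.linalg.norm(y);z=np.cross(n,y);win=np.array([.6305,-.3626,.215])
def tcp(off,h=.2229): # off: distance from window; h: underside ahead of TCP
    return win-off*n-.017*n+(h-.035)*z
E
python3 - <<'E'
from tgt import *
s=sensors.observe();p=imaging.capture("wrist");P,uv=pts(p);M=np.array(p["mount"]);T=P@M[:3,:3].T+M[:3,3]
m=(abs(T[:,0])<.016)&(abs(T[:,1])<.018)&(T[:,2]>.1)&(T[:,2]<.16);print("lid z",np.percentile(T[m,2],[5,50,95]))
m=(abs(T[:,1])<.018)&(T[:,2]>.15)&(T[:,2]<.215)&(T[:,0]<.04)&(T[:,0]>.005);print("face x",np.percentile(T[m,0],[5,50,95]),np.polyfit(T[m,2],T[m,0],1),np.polyfit(T[m,1],T[m,0],1))
print(tcp(.12));a=tcp(.12)+[-.03,0,.06]
delta(a,n,-z)
delta(tcp(.12),n,-z)
E
```

```text
lid z [0.13015613 0.13142406 0.15457692]
face x [0.01477325 0.01538364 0.01599805] [0.00432445 0.01462186] [0.00432648 0.01538325]
[ 0.41992236 -0.38040041  0.31203409]
now 12.4 [0.5794 0.0841 0.4307] q [0.03 0.41 1.63 0.   1.11 1.66] F [ 0.3 -0.2 -1.9] open 0.505 gf 35.7
travel before turn [-16.11  47.5    5.9 ]
rotvec [ 0.037  0.511 -0.141] travel after turn [-22.76  44.69  -6.01]
tool axes [[0.998, -0.06, -0.002], [-0.06, -0.998, 0.0], [-0.002, 0.0, -1.0]]
now 12.4 [0.5794 0.0841 0.4307] q [0.03 0.41 1.63 0.   1.11 1.66] F [ 0.3 -0.2 -1.9] open 0.505 gf 35.7
travel before turn [-13.11  47.32  11.89]
rotvec [ 0.037  0.511 -0.141] travel after turn [-23.08  44.94   0.68]
tool axes [[0.998, -0.06, -0.002], [-0.06, -0.998, 0.0], [-0.002, 0.0, -1.0]]
```

Call:
servo_tool(
  steps=[
    {"travel": [-1.61, 2.5, 0], "dr": [0, 0, 0], "jaw": 20},
    {"travel": [-1.61, 5, 0], "dr": [0, 0, 0], "jaw": 20},
    {"travel": [-1.61, 5, 0], "dr": [0, 0, 0], "jaw": 20},
    {"travel": [-1.61, 5, 0.5], "dr": [0, 0, 0], "jaw": 20},
    {"travel": [-1.61, 5, 0.9], "dr": [0, 0, 0], "jaw": 20},
    {"travel": [-1.61, 5, 0.9], "dr": [0, 0, 0], "jaw": 20},
    {"travel": [-1.61, 5, 0.9], "dr": [0, 0, 0], "jaw": 20},
    {"travel": [-1.61, 5, 0.9], "dr": [0, 0, 0], "jaw": 20},
    {"travel": [-1.61, 5, 0.9], "dr": [0, 0, 0], "jaw": 20},
    {"travel": [-1.61, 5, 0.9], "dr": [0, 0, 0], "jaw": 20},
  ],
)

```text
clock: 13.65
position: [0.3893, -0.382, 0.372]
ee_rot: [1.0, -0.03, -0.0, -0.0]
wrist_force: [0.7, 0.4, -1.6]
opening: 0.508
gripper_force: 35.7
```

Call:
servo_tool(
  steps=[
    {"travel": [0, 0, 0], "dr": [0.006, 0.085, -0.0235], "jaw": 20},
    {"travel": [0, 0, 0], "dr": [0.006, 0.085, -0.0235], "jaw": 20},
    {"travel": [0, 0, 0], "dr": [0.006, 0.085, -0.0235], "jaw": 20},
    {"travel": [0, 0, 0], "dr": [0.006, 0.085, -0.0235], "jaw": 20},
    {"travel": [0, 0, 0], "dr": [0.006, 0.085, -0.0235], "jaw": 20},
    {"travel": [0, 0, 0], "dr": [0.006, 0.085, -0.0235], "jaw": 20},
    {"travel": [0, 0, 0], "dr": [0, 0, 0], "jaw": 20},
  ],
)

```text
clock: 14.52
position: [0.3899, -0.3804, 0.3721]
ee_rot: [0.967, 0.04, 0.252, -0.011]
wrist_force: [-0.1, -0.0, -1.5]
opening: 0.505
gripper_force: 35.7
```

Run:
```python
from tgt import *
delta(tcp(.12),n,-z)
s=sensors.observe();p=imaging.capture("wrist");save(p,"w6")
for d in imaging.trace("scanner_window",p)[:2]:
    W,_=world(p,d["pixels"],s);c=np.median(W,0);Q=W[np.linalg.norm(W-c,axis=1)<.07]
    k=(Q-win)@np.c_[n,y,z];print(d["p"],d["extent"],len(Q),np.round(np.percentile(k,[3,50,97],axis=0),4).tolist())
    Q=Q[abs(k[:,0])<.008];m=np.linalg.svd(Q-Q.mean(0),full_matrices=False)[2][2];print("normal",np.round(m*np.sign(m[0]),3),n.round(3))
```

```text
now 14.53 [ 0.3899 -0.3804  0.3721] q [-0.96  0.39  1.87  0.68  0.73  0.04] F [-0.1 -0.  -1.5] open 0.505 gf 35.7
travel before turn [-0.32  0.25  6.71]
rotvec [ 0.     0.001 -0.001] travel after turn [-0.32  0.25  6.71]
tool axes [[0.87, 0.072, 0.488], [0.083, -0.997, -0.0], [0.486, 0.041, -0.873]]
0.84 [250.0, 1.9, 145.3, 38.4] 4399 [[0.0011, -0.0371, -0.0309], [0.0022, 0.0004, 0.0287], [0.0075, 0.0378, 0.0453]]
normal [0.891 0.073 0.448] [0.869 0.073 0.488]
```

View pics/w6.png

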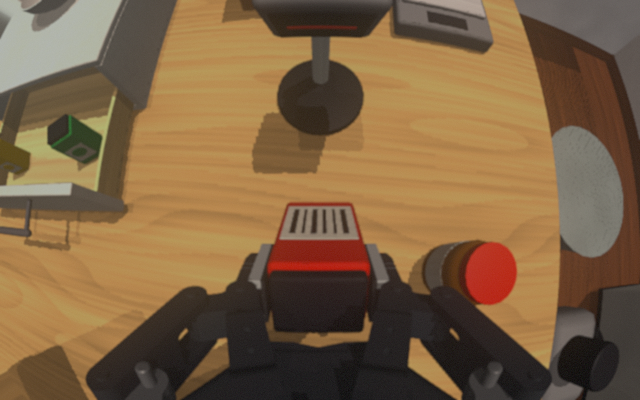

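The scanner head is at (320,10), laterally aligned with the tin, and the jar at (470,272) is clear of the fingers. Last approach.

Call:
servo_tool(
  steps=[
    {"travel": [-0.3, 0.25, 2.2], "dr": [0, 0, 0], "jaw": 20},
    {"travel": [0, 0, 2.3], "dr": [0, 0, 0], "jaw": 20},
    {"travel": [0, 0, 2.2], "dr": [0, 0, 0], "jaw": 20},
    {"travel": [0, 0, 0], "dr": [0, 0, 0], "jaw": 20},
    {"travel": [0, 0, 0], "dr": [0, 0, 0], "jaw": 20},
    {"travel": [0, 0, 0], "dr": [0, 0, 0], "jaw": 20},
  ],
)

```text
clock: 15.38
position: [0.4202, -0.3805, 0.3135]
ee_rot: [0.967, 0.041, 0.253, -0.01]
wrist_force: [0.8, -0.4, -1.2]
opening: 0.515
gripper_force: 35.7
```

Run:
```python
from tgt import *
delta(tcp(.12),n,-z)
s=sensors.observe();p=imaging.capture("wrist");t=imaging.capture("top")
d=imaging.trace("scanner_window",p)
if d:
    W,_=world(p,d[0]["pixels"],s);c=np.median(W,0);Q=W[np.linalg.norm(W-c,axis=1)<.08]
    k=(Q-win)@np.c_[n,y,z];print(d[0]["p"],d[0]["extent"],np.round(np.percentile(k,[3,50,97],axis=0),4).tolist())
W,_=world(t);m=(abs(W[:,2]-.13)<.008)|(abs(W[:,2]-.105)<.004)
m=(W[:,2]>.095)&(W[:,2]<.118)&(W[:,0]>.40)&(W[:,0]<.465)&(W[:,1]>.0)&(W[:,1]<.15);print("handle",m.sum(),np.median(W[m],0))
for nm,q in (("tin",t),):
    for l in ("yellow_tin","green_tin","red_tin"):
        for d in imaging.trace(l,q)[:1]:
            W,_=world(q,d["pixels"],s);print(l,round(d["p"],2),np.round(np.median(W,0),3))
cv2.imwrite("pics/w7.png",np.vstack([p["color"],t["color"]])[::1,:,::-1][:600] if 0 else cv2.resize(np.hstack([p["color"],t["color"]]),(800,250))[...,::-1])
```

```text
now 15.38 [ 0.4202 -0.3805  0.3135] q [-0.91  0.5   1.87  0.78  0.62 -0.04] F [ 0.8 -0.4 -1.2] open 0.515 gf 35.7
travel before turn [-0.09 -0.01  0.12]
rotvec [ 0.002 -0.001  0.   ] travel after turn [-0.09 -0.01  0.12]
tool axes [[0.869, 0.074, 0.489], [0.083, -0.997, 0.002], [0.488, 0.039, -0.872]]
0.75 [245.8, 0.2, 143.5, 18.4] [[0.0012, -0.0369, -0.0374], [0.0018, -0.0006, -0.0219], [0.004, 0.0368, -0.0086]]
handle 175 [0.4438078  0.07864847 0.10755997]
yellow_tin 0.65 [0.373 0.411 0.107]
green_tin 0.58 [ 0.586 -0.014  0.108]
red_tin 0.47 [ 0.511 -0.37   0.178]
```

View pics/w7.png

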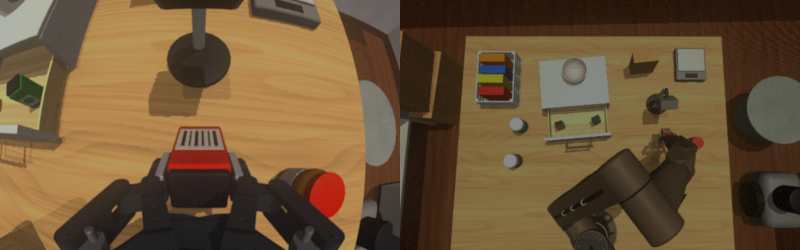

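The left half shows the tin held at (200,165), its barcode towards the scanner. In the right half the drawer is fully out, with yellow and green standing at (560,124) and (597,121). The measured pose is within 2 mm of target, so I'm handing it in.

```bash
python3 -c "
from plant import arm
print(arm.close_job())"
```

```text
the job is handed in; nothing more can be done
None
```

I pulled the drawer to its stop and handed the job in with the red tin held still at the scanner, its barcode 12 cm out and centred to within about 2 mm by my measurements; the yellow and green tins still stand in the drawer, and no verdict was returned.

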